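# Flip the stop over and set a blank against it

### The arm

A 6-joint arm with a two-finger parallel gripper is mounted at the origin on the work surface. World frame = base frame: x ahead of the robot, y to its left, z up, the work surface at z = 0. Lengths are in m, angles in rad, forces in N, time in s.
With the tool pointing down it reaches from about 0.4 to 0.825 m from the base axis. Payload 7 kg.
Tool frame: the origin (TCP) lies between the finger pads; the fingertips stand 25 mm ahead of it and the grasp point (between the pads) lies 6 mm ahead of it (ctrl.tcp_to_tips is the distance from the TCP to the fingertips, in m); z points along the fingers, y is the line along which they close (so a half turn about z gives the same grasp; the last joint's range is limited). The gripper opens to 88 mm and grips with 3 to 60 N. Pads are 19 mm wide; open, the fingers measure 130 mm over their backs; the gripper's body (78 mm by 193 mm) begins 47 mm behind the grasp point.
Start: joints at [-0.904, 0.359, 0.012, 0, -1.224, -0.288], TCP at [0.25, -0.627, 0.252] pointing down, gripper open.
Joint ranges: [-3.07, 3.07], [-1.43, 2.12], [-1.02, 1.25], [-3.03, 1.67], [-3.05, -0], [-3.03, 3.03]. Speed limits (rad/s): [2.39, 2.39, 3.01, 3.14, 3.14, 3.14].

### API

Orientations are given as a unit quaternion [w, x, y, z].
In Python, from station import ctrl, viewer gives the robot as it stands.
- The arm moves only by the tool play_rows, never from a script. Its argument "targets" is a list of rows, each an object of numbers: "tx", "ty", "tz": the shift along the world's x, y, z in m; "twist": the turn about the world's z in degrees. A call has 1 to 12 rows; each row is the pose to reach, as a shift and turn from the pose commanded when the call began; what a row does not reach only later rows make up. A row lasts 1/12 s, in which the tool goes at most 41.7 mm and 7.16 degrees, less where a joint would pass 70% of its speed; a pose out of reach is approached as far as the arm can. A call with a gripper value outside its range is refused whole. "jaw" is the closure, from 0 (fully open) to 1 (shut), set as the call begins (left out, the last holds). The fingers move at their own pace and stop on an object; "grip_force" is the grip in N (left out, the last holds). Time passes only in rows, so rows that repeat a pose let the fingers close. It gives the time, the measured TCP pose, the force, the opening and the grip force at its end, in the units of the state.
- ctrl.read_state(): the state, without advancing time (a new reading comes with each control period).
- viewer.grab_frame(name): name is "side" or "top" or "wrist"; returns a dict with "pixels" (480x640x3 uint8, red, green, blue), "camera_matrix" (3x3 intrinsics, pixels), "k1" (the pictures are not rectified: a ray, as slopes to the right and down, at radius r is drawn at 1 + k1 r^2 times it, then the intrinsics apply), "R" (3x3) and "t" (3): a world point X has camera coordinates R X + t; the wrist camera has in their place "mount" (4x4, takes a point from camera to tool coordinates, whose origin is the TCP and whose axes are the flange's). Camera axes: x right, y down, z forward; pixel columns grow to the right and rows downward; lengths in m; the calibration is good to about 2 mm. A picture is of the moment at which its call begins: read the wrist's pose just before it. There is no depth.
- ctrl.finish_job(): hands the job in; it is judged then, once.
The state is a dict: "time": time; "joint_positions": joint angles; "qvel": joint speeds; "joint_efforts": joint torques, N m; "ee_pos": TCP position; "tcp_rot": TCP orientation; "ft_force": force on the tool from outside, world axes, zero at the start; "wrist_torque": the same for the moment, N m; "finger_gap": opening from 0.0 (shut) to 1.0 (fully open); "grip_force": force on a finger pad.
Only numpy, scipy, OpenCV 4.12 (cv2) and the standard library are available. Lean on these libraries where they do the work, as an engineer would, in place of code of your own. Each camera call takes 0.05 s, during which the arm holds its last target. There are 200 camera calls.

### The job

Get the square steel blank ready for marking off on the stop rail: tip the parked flip stop over past its snap point so that it springs down across the channel, then slide the blank along the channel until it bears firmly on the stop's setting screw, and leave it lying there touching the screw. Go by feel and be gentle: hold the blank pressed on the screw for a moment with a push you can feel, but never lean hard on the blank or on the stop, and leave the other things on the bench where they are.

Things in the scene. Friction and masses are not known exactly. Their poses are not given: they have to be found in the camera images.
- rail: dark steel stop rail fixed to the bench, 70 mm wide (x), 400 mm long (y). Origin: centre of its underside, at bench height; z up, y along the channel towards the stop, +x towards the back, away from the robot at yaw 0.
- channel (a point): middle of the channel floor, on the rail's centre line, 30 mm above the bench. The channel is 27 mm wide, centred here, with a 10 mm high, 12 mm thick fence at the back (+x; top 40 mm above the bench) and a 6 mm high, 8 mm thick lip in front; open above and at both ends.
- stop: grey stop carriage fixed behind the rail, axes parallel to the rail's, 60 mm wide (y). Origin: on the channel's centre line at bench height, in the mid-plane of the flap. Its block stands at x = 36 to 62 mm and is 62 mm high; two hinge ears beside the flap reach 88 mm.
- hinge (a point): point on the flap's hinge axis, in the flap's mid-plane; the axis runs parallel to y, at x = +40 mm, z = +78 mm from the stop's origin. Does not move with the flap.
- flap (a joint): angle of the flip stop. 0: parked, 19 degrees past vertical, leaning back to +x. 1.9: down, arm level, pointing to -x across the channel. An over-centre spring drives it to the nearer stop; snap point at 0.85 to 0.95. Push it from behind (+x side) towards -x to bring it down. Starting it takes 0.3 to 0.4 N m; that falls to zero at the snap point.
- flap_tip (a point): middle of the rolled end of the flap (28 mm wide, 14 mm thick), 78 mm from the hinge axis. The steel arm between is 24 mm wide, 8 mm thick. From the park it takes 4 to 5 N square to the arm here, 6 to 8 N at 50 mm from the hinge and far more close to the hinge; over 20 N of finger force strains it.
- flap_tab (a point): centre of the setting screw's hole in the stop tab, which hangs 40 mm below the arm, 40 mm from the hinge (22 mm in x, 12 mm in y). With the flap down it stands in the channel, 44 mm above the bench. The 10 mm screw's tip points to -y and stands out 5 to 14 mm from the tab's -y face (6 mm from here), as last set: not measured, must be felt. It holds its setting.
- bar: the blank: loose square steel bar 25 x 140 x 25 mm, 0.5 to 0.9 kg, lying in the channel with 2 mm of play in all, 35 to 135 mm short of the screw. Origin: centre of its underside; y along its length, towards the stop. It takes about 2 to 7 N to slide it. Beyond that, 4 to 15 N on the screw is a firm, gentle push; 20 N is too much.
- bar_front (a point): centre of the end face of the blank that goes to the screw
- bar_back (a point): centre of the other end face of the blank, where it can be pushed
- offcut: flat steel offcut 30 x 50 x 12 mm lying in front of the rail; bystander, leave it alone
- punch: square-shank punch 12 x 12 x 120 mm lying on the bench behind the rail (+x side), away from the stop; bystander, leave it alone
- hammer: hammer, 260 mm long, lying flat; bystander, leave it alone
- brush: brush, 200 mm long; bystander, leave it alone
- tin: round tin, 70 mm across, 90 mm high; bystander, leave it alone
- square: try square, wooden stock 100 mm, steel blade 140 mm; bystander, leave it alone
- spanner: open spanner, 180 mm long; bystander, leave it alone
Things that resemble listed ones, but are neither listed nor needed, are in the scene too. What is shaped like the stop but orange or yellow is not meant. Of the things that look like the bar, the smaller one is meant.

How it is judged:
On the way, in this order (a step that is already met when the one before it is completed fails the run):
1. the flap has sprung down to its lower stop and the fingers are off it (value of joint flap above 1.85 rad and contact force between the fingers and flap below 0.3 N), for 0.2 s.
2. with the flap down, the blank bears on the setting screw with more than 3 N (value of joint flap above 1.85 rad and contact force between bar and flap above 3 N and x of bar in the frame of rail between -0.004 and 0.004 m and z of bar in the frame of rail below 0.033 m and angle between the y axis of bar and the y axis of rail, either way round below 0.06 rad), for 0.3 s.
At the end, for the whole second after the job is handed in: The flap is down within 0.05 rad, the blank lies straight in the channel (within 4 mm of its centre line, on its floor, within 0.06 rad), at rest, its front end within 2 mm of the tip of the setting screw, and the robot has let go of both (all of step 1 and y of screw_c0 in the frame of bar_front between 0.0115 and 0.016 m and x of bar in the frame of rail between -0.004 and 0.004 m and z of bar in the frame of rail below 0.033 m and angle between the y axis of bar and the y axis of rail, either way round below 0.06 rad and linear speed of bar below 0.01 m/s and contact force between the fingers and bar below 0.3 N); the robot touches nothing.
It fails at once if the blank pressed on the stop with more than 20 N (contact force between bar and flap above 20 N).
It fails at once if the fingers pressed on the flap with more than 20 N (contact force between the fingers and flap above 20 N).
It fails at once if another thing on the bench moved by more than 15 mm (distance of any of offcut, punch, hammer, brush, tin, square, spanner from where it was at the start of the episode above 0.015 m).
It also fails if it takes over 67 s, if anything falls off the work surface, if the arm or the gripper's body presses on something with over 40 N, if the wrist force passes 120 N, or if a joint passes its speed limit or range.

## Working session

There is one attempt and no reset: what is moved stays moved. The work goes in short steps, Python scripts to look and compute and a tool call to move; the robot and the scene stay as the last step left them, time stands still between calls to the robot, and variables do not carry over. Pictures are saved under pics/ and viewed, at most 10 in all, crops included, and the job is handed in when it is done.

Besides the shell and the picture viewer there is one more tool, called after "Request:" in YAML: its name, and indented under it one key for each argument. play_rows: Moves the arm, as the interface text tells. Its arguments: {"type":"object","properties":{"targets":{"type":"array"},"jaw":{"type":"number"},"grip_force":{"type":"number"}},"required":["targets"]}

```bash
mkdir -p pics; cat > h.py <<'E'
import numpy as np, cv2, pickle
from station import ctrl, viewer
def grab(n,save):
    s=ctrl.read_state(); f=viewer.grab_frame(n); f['state']=s
    cv2.imwrite(f'pics/{save}.png',f['pixels'][:,:,::-1]); pickle.dump(f,open(f'pics/{save}.pkl','wb')); return f
E
python3 - <<'E'
from h import *
for n in('top','side'):
    f=grab(n,n+'1'); print(n,f['camera_matrix'].tolist(),f['k1'],np.round(-f['R'].T@f['t'],3),np.round(f['R'],2).tolist())
print(ctrl.read_state())
E
```

```text
top [[443.1482912230715, 0.0, 319.2245254009099], [0.0, 443.1482912230715, 243.32665097909913], [0.0, 0.0, 1.0]] -0.0654327349748643 [ 3.230e-01 -1.000e-03  1.096e+00] [[-0.03, -1.0, -0.01], [-0.98, 0.03, -0.21], [0.21, -0.0, -0.98]]
side [[512.0308659621011, 0.0, 316.1371128216217], [0.0, 512.0308659621011, 233.3456767172487], [0.0, 0.0, 1.0]] -0.06020285362952148 [0.343 0.625 0.895] [[-0.95, -0.3, -0.0], [-0.23, 0.73, -0.64], [0.2, -0.61, -0.77]]
{'time': 0.1, 'joint_positions': array([-9.03880608e-01,  3.59283661e-01,  1.11384334e-02, -2.82782246e-04,
       -1.22411523e+00, -2.88098362e-01]), 'qvel': array([-1.07545688e-05, -2.07930264e-03,  5.81047811e-04,  2.21778615e-04,
       -3.54490880e-04, -8.21804269e-04]), 'joint_efforts': array([-1.61977496e-03, -5.84163773e+01,  2.93752098e+01,  7.01556042e+00,
        1.02057066e-02, -5.85200632e-05]), 'ee_pos': array([ 0.2494439 , -0.62677672,  0.25073619]), 'tcp_rot': array([-2.18358778e-04, -1.88230852e-01,  9.82124530e-01,  7.11274285e-04]), 'ft_force': array([ 0.80127805, -0.61516619,  0.28317839]), 'wrist_torque': array([ 0.01692709,  0.02079442, -0.0424914 ]), 'grip_force': 0.0, 'finger_gap': 0.9987878183731512}
```

View pics/top1.png

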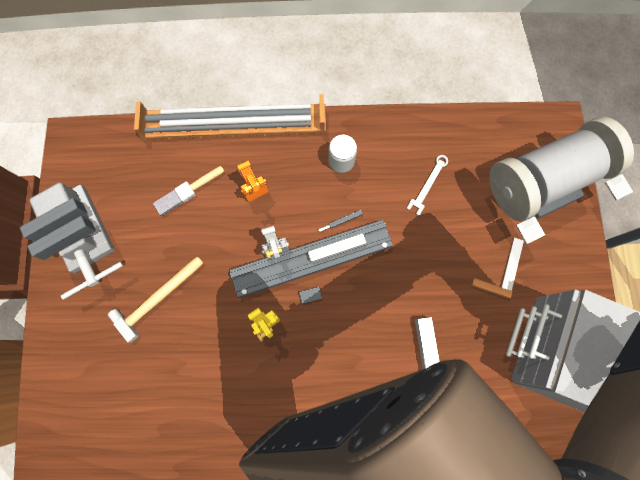

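View pics/side1.png

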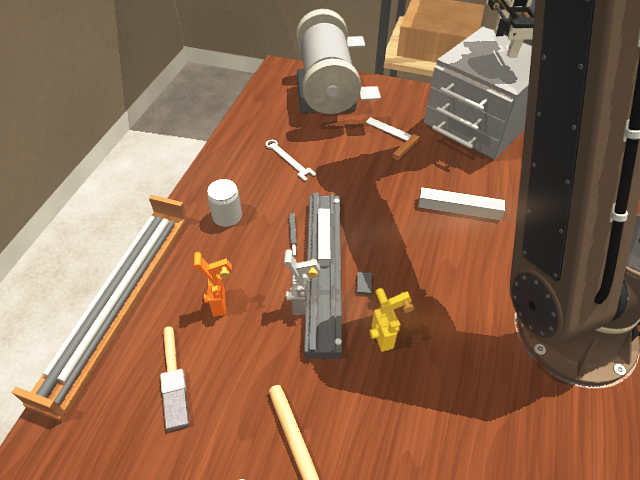

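The top view shows the rail from about (230,280) to (392,235), with the grey stop at (272,243) and the white blank at (310–365, 247). The side view shows the stop at (297,280) and the blank at (323,235). I'll zoom in on both.

```bash
python3 - <<'E'
import cv2,numpy as np
a=cv2.imread('pics/top1.png')[205:315,220:400]; b=cv2.imread('pics/side1.png')[185:365,275:355]
cv2.imwrite('pics/c1.png',cv2.resize(a,None,fx=4.4,fy=4.4,interpolation=cv2.INTER_CUBIC))
b=cv2.rotate(b,cv2.ROTATE_90_CLOCKWISE)
cv2.imwrite('pics/c2.png',cv2.resize(b,None,fx=4.4,fy=4.4,interpolation=cv2.INTER_CUBIC))
E
```

```text
(no output)
```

View pics/c1.png

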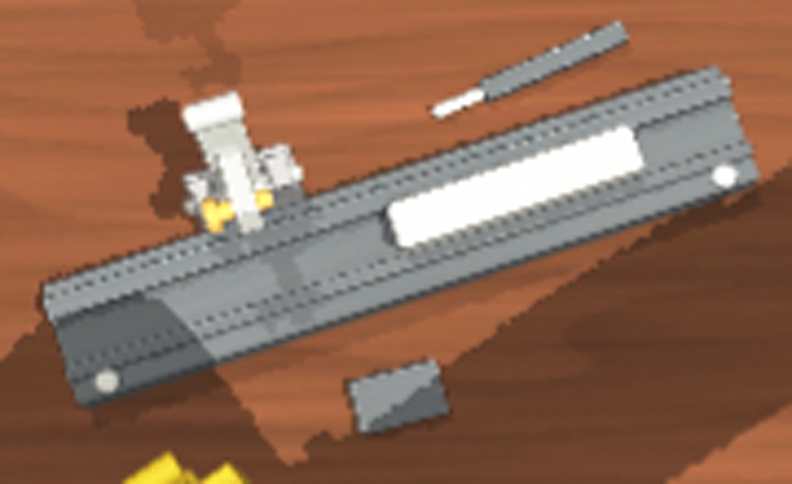

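View pics/c2.png

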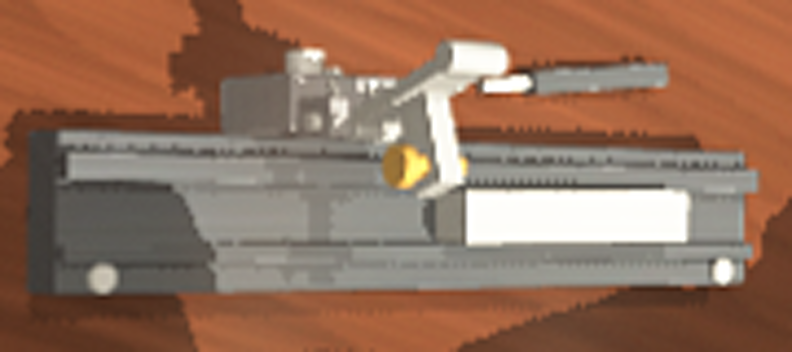

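```bash
cat >> h.py <<'E'
def ray(f,uv):
    K=f['camera_matrix'];d=cv2.undistortPoints(np.array([[uv]],float),K,np.array([f['k1'],0,0,0,0.]))[0,0]
    if 'R' in f: R,t=f['R'],f['t']; return -R.T@t, R.T@np.r_[d,1]
    from scipy.spatial.transform import Rotation as Ro
    s=f['state'];q=s['tcp_rot'];W=Ro.from_quat([q[1],q[2],q[3],q[0]]).as_matrix();M=f['mount']
    return s['ee_pos']+W@M[:3,3], W@M[:3,:3]@np.r_[d,1]
def onz(f,uv,z):
    o,d=ray(f,uv); return o+d*(z-o[2])/d[2]
def load(n): return pickle.load(open(f'pics/{n}.pkl','rb'))
E
python3 - <<'E'
from h import *
t=load('top1');s=load('side1')
T=lambda x,y,z:onz(t,(x/4.4+220,y/4.4+205),z)
S=lambda x,y,z:onz(s,(275+y/4.4,365-x/4.4),z)
def S(x,y,z): # rotated clockwise: new x = H-1-oldrow, new y = oldcol
    return onz(s,(275+y/4.4,185+179-x/4.4),z)
p=lambda n,v:print(n,np.round(v,4))
c=[T(*q,.055) for q in((390,205),(402,248),(632,125),(642,165))]
p('bar top: c',np.mean(c,0)); e=(c[0]+c[1])/2-(c[2]+c[3])/2; p('len,yaw of y',[np.linalg.norm(e),np.degrees(np.arctan2(-e[0],e[1]))]); p('w',np.linalg.norm(c[0]-c[1]))
c=[S(*q,.055) for q in((465,193),(465,243),(687,193),(687,243))]
p('bar side c',np.mean(c,0)); e=(c[0]+c[1])/2-(c[2]+c[3])/2; p('len,yaw',[np.linalg.norm(e),np.degrees(np.arctan2(-e[0],e[1]))])
p('boltL',T(107,381,.032));p('boltR',T(724,176,.032));p('boltL',S(102,278,.032));p('boltR',S(721,271,.032))
p('tip top',T(213,107,.155));
p('tip side',S(475,57,.155))
for n,q in(('earL',(190,190)),('earR',(295,160))): p(n,T(*q,.088))
p('offcut',T(398,395,.012)); p('punchtip',T(435,112,.006)); p('punchend',T(622,32,.012)); p('yellow',onz(t,(263,323),.06))
E
```

```text
bar top: c [ 0.5399 -0.0459  0.055 ]
len,yaw of y [ 0.1394 17.0793]
w 0.0247
bar side c [ 0.54   -0.0458  0.055 ]
len,yaw [ 0.1399 17.0483]
boltL [0.443  0.1819 0.032 ]
boltR [ 0.5462 -0.1626  0.032 ]
boltL [0.4436 0.1809 0.032 ]
boltR [ 0.547  -0.1644  0.032 ]
tip top [0.5641 0.1081 0.155 ]
tip side [0.5632 0.1081 0.155 ]
earL [0.5365 0.1284 0.088 ]
earR [0.5508 0.0726 0.088 ]
offcut [0.4323 0.0232 0.012 ]
punchtip [ 0.595  -0.0026  0.006 ]
punchend [ 0.6374 -0.1121  0.012 ]
yellow [0.3657 0.1337 0.06  ]
```

The top and side rays agree to about 1 mm. In world coordinates:
- **Rail yaw:** 17°.
- **Bar centre:** (0.540, -0.046).
- **Stop origin:** about (0.499, 0.088).
- **Parked tip:** (0.561, 0.107, 0.152).

Next I'll move the closed fingers behind the flap, staying high on the way.

Request:
play_rows:
  targets:
    - {"tz": 0.04}
    - {"tz": 0.08}
    - {"tx": 0.352, "ty": 0.746, "tz": 0.08, "twist": -4.8}
    - {"tx": 0.352, "ty": 0.746, "tz": 0.08, "twist": -4.8}
    - {"tx": 0.352, "ty": 0.746, "tz": 0.08, "twist": -4.8}
    - {"tx": 0.352, "ty": 0.746, "tz": 0.08, "twist": -4.8}
    - {"tx": 0.352, "ty": 0.746, "tz": 0.08, "twist": -4.8}
    - {"tx": 0.352, "ty": 0.746, "tz": 0.08, "twist": -4.8}
    - {"tx": 0.352, "ty": 0.746, "tz": 0.08, "twist": -4.8}
    - {"tx": 0.352, "ty": 0.746, "tz": 0.08, "twist": -4.8}
    - {"tx": 0.352, "ty": 0.746, "tz": 0.08, "twist": -4.8}
    - {"tx": 0.352, "ty": 0.746, "tz": 0.08, "twist": -4.8}
  jaw: 1
  grip_force: 10

```text
$.targets[0]: bad value
```

Request:
play_rows:
  targets:
    - {"tx": 0, "ty": 0, "tz": 0.04, "twist": 0}
    - {"tx": 0, "ty": 0, "tz": 0.08, "twist": 0}
    - {"tx": 0.352, "ty": 0.746, "tz": 0.08, "twist": -4.8}
    - {"tx": 0.352, "ty": 0.746, "tz": 0.08, "twist": -4.8}
    - {"tx": 0.352, "ty": 0.746, "tz": 0.08, "twist": -4.8}
    - {"tx": 0.352, "ty": 0.746, "tz": 0.08, "twist": -4.8}
    - {"tx": 0.352, "ty": 0.746, "tz": 0.08, "twist": -4.8}
    - {"tx": 0.352, "ty": 0.746, "tz": 0.08, "twist": -4.8}
    - {"tx": 0.352, "ty": 0.746, "tz": 0.08, "twist": -4.8}
    - {"tx": 0.352, "ty": 0.746, "tz": 0.08, "twist": -4.8}
    - {"tx": 0.352, "ty": 0.746, "tz": 0.08, "twist": -4.8}
    - {"tx": 0.352, "ty": 0.746, "tz": 0.08, "twist": -4.8}
  jaw: 1
  grip_force: 10

```text
time: 1.1
ee_pos: [0.4275, -0.2483, 0.3315]
tcp_rot: [0.0, -0.147, 0.989, 0.0]
ft_force: [-0.0, -0.6, 0.0]
finger_gap: 0.152
grip_force: 0.0
```

Request:
play_rows:
  targets:
    - {"tx": 0.173, "ty": 0.368, "tz": 0, "twist": 0}
    - {"tx": 0.173, "ty": 0.368, "tz": 0, "twist": 0}
    - {"tx": 0.173, "ty": 0.368, "tz": 0, "twist": 0}
    - {"tx": 0.173, "ty": 0.368, "tz": 0, "twist": 0}
    - {"tx": 0.173, "ty": 0.368, "tz": 0, "twist": 0}
    - {"tx": 0.173, "ty": 0.368, "tz": 0, "twist": 0}
    - {"tx": 0.173, "ty": 0.368, "tz": 0, "twist": 0}
    - {"tx": 0.173, "ty": 0.368, "tz": 0, "twist": 0}
    - {"tx": 0.173, "ty": 0.368, "tz": 0, "twist": 0}
    - {"tx": 0.173, "ty": 0.368, "tz": 0, "twist": 0}
    - {"tx": 0.173, "ty": 0.368, "tz": -0.02, "twist": 0}
    - {"tx": 0.173, "ty": 0.368, "tz": -0.04, "twist": 0}

```text
time: 2.1
ee_pos: [0.6012, 0.12, 0.2907]
tcp_rot: [0.0, -0.148, 0.989, 0.0]
ft_force: [-0.2, 0.2, -0.8]
finger_gap: 0.002
grip_force: 0.0
```

```bash
python3 - <<'E'
from h import *
f=grab('wrist','w1'); s=f['state']; print(s['ee_pos'],s['ft_force'],s['tcp_rot'],s['finger_gap'])
E
```

```text
[0.60120446 0.12000459 0.29069515] [-0.24332191  0.21778582 -0.82276125] [ 2.40799105e-04 -1.48215153e-01  9.88955102e-01  1.28102199e-04] 0.0016072168566727285
```

View pics/w1.png

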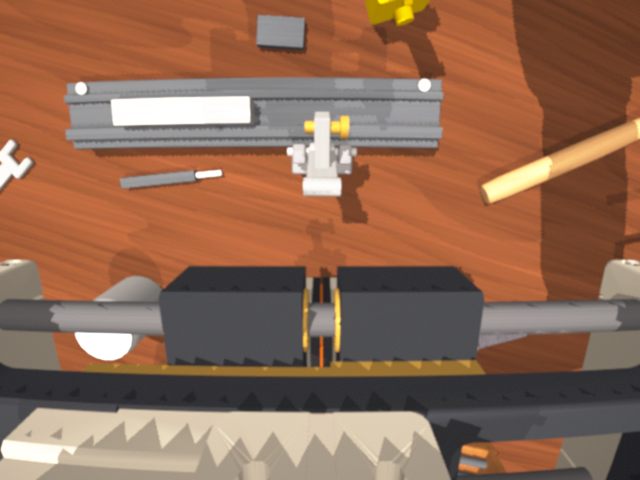

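The wrist view shows the flap's rolled end at (322,187), in line with the finger centre at column 321. The fingers stand clear behind it. I'll lower them and begin pushing slowly.

Request:
play_rows:
  targets:
    - {"tx": 0, "ty": 0, "tz": -0.035, "twist": 0}
    - {"tx": 0, "ty": 0, "tz": -0.07, "twist": 0}
    - {"tx": 0, "ty": 0, "tz": -0.1, "twist": 0}
    - {"tx": 0, "ty": 0, "tz": -0.12, "twist": 0}
    - {"tx": 0, "ty": 0, "tz": -0.127, "twist": 0}
    - {"tx": 0, "ty": 0, "tz": -0.127, "twist": 0}
    - {"tx": -0.005, "ty": -0.0015, "tz": -0.127, "twist": 0}
    - {"tx": -0.01, "ty": -0.003, "tz": -0.127, "twist": 0}
    - {"tx": -0.014, "ty": -0.0043, "tz": -0.127, "twist": 0}
    - {"tx": -0.017, "ty": -0.0052, "tz": -0.127, "twist": 0}
    - {"tx": -0.02, "ty": -0.0061, "tz": -0.127, "twist": 0}
    - {"tx": -0.022, "ty": -0.0067, "tz": -0.127, "twist": 0}

```text
time: 3.15
ee_pos: [0.5798, 0.1115, 0.1661]
tcp_rot: [0.002, -0.147, 0.989, 0.0]
ft_force: [6.3, 0.2, 1.8]
finger_gap: 0.004
grip_force: 3.2
```

Request:
play_rows:
  targets:
    - {"tx": -0.002, "ty": -0.0006, "tz": 0, "twist": 0}
    - {"tx": -0.004, "ty": -0.0012, "tz": 0, "twist": 0}
    - {"tx": -0.006, "ty": -0.0018, "tz": 0, "twist": 0}
    - {"tx": -0.008, "ty": -0.0024, "tz": 0, "twist": 0}

```text
time: 3.48
ee_pos: [0.5743, 0.11, 0.1676]
tcp_rot: [0.005, -0.148, 0.989, 0.001]
ft_force: [7.8, 2.3, 6.3]
finger_gap: 0.008
grip_force: 3.9
```

The force of about 10 N includes upward friction from the rising tip. The torque balances at about 0.4 N m, as expected. I'll follow the tip's arc so the friction drops.

Request:
play_rows:
  targets:
    - {"tx": -0.001, "ty": -0.0003, "tz": 0.003, "twist": 0}
    - {"tx": -0.003, "ty": -0.0009, "tz": 0.005, "twist": 0}
    - {"tx": -0.006, "ty": -0.0018, "tz": 0.006, "twist": 0}
    - {"tx": -0.009, "ty": -0.0027, "tz": 0.007, "twist": 0}
    - {"tx": -0.012, "ty": -0.0036, "tz": 0.0075, "twist": 0}

```text
time: 3.9
ee_pos: [0.5584, 0.1052, 0.1723]
tcp_rot: [0.0, -0.147, 0.989, 0.0]
ft_force: [4.3, 2.5, -1.5]
finger_gap: 0.009
grip_force: 2.3
```

Request:
play_rows:
  targets:
    - {"tx": -0.003, "ty": -0.0009, "tz": 0.0005, "twist": 0}
    - {"tx": -0.006, "ty": -0.0018, "tz": 0.0005, "twist": 0}
    - {"tx": -0.009, "ty": -0.0027, "tz": 0.0005, "twist": 0}
    - {"tx": -0.012, "ty": -0.0036, "tz": 0.0, "twist": 0}
    - {"tx": -0.015, "ty": -0.0045, "tz": -0.001, "twist": 0}

```text
time: 4.32
ee_pos: [0.5434, 0.1004, 0.1716]
tcp_rot: [0.0, -0.147, 0.989, -0.0]
ft_force: [3.1, 1.4, 3.4]
finger_gap: 0.005
grip_force: 1.7
```

Request:
play_rows:
  targets:
    - {"tx": -0.004, "ty": -0.0012, "tz": -0.001, "twist": 0}
    - {"tx": -0.008, "ty": -0.0024, "tz": -0.002, "twist": 0}
    - {"tx": -0.012, "ty": -0.0036, "tz": -0.003, "twist": 0}
    - {"tx": -0.016, "ty": -0.0048, "tz": -0.005, "twist": 0}
    - {"tx": -0.02, "ty": -0.006, "tz": -0.007, "twist": 0}

```text
time: 4.73
ee_pos: [0.5223, 0.0939, 0.1635]
tcp_rot: [-0.001, -0.147, 0.989, -0.0]
ft_force: [0.3, 0.6, 2.3]
finger_gap: 0.004
grip_force: 0.7
```

Request:
play_rows:
  targets:
    - {"tx": -0.004, "ty": -0.0012, "tz": -0.002, "twist": 0}
    - {"tx": -0.008, "ty": -0.0024, "tz": -0.004, "twist": 0}
    - {"tx": -0.012, "ty": -0.0036, "tz": -0.006, "twist": 0}
    - {"tx": -0.016, "ty": -0.0048, "tz": -0.007, "twist": 0}
    - {"tx": -0.02, "ty": -0.006, "tz": -0.007, "twist": 0}
    - {"tx": -0.024, "ty": -0.0073, "tz": -0.007, "twist": 0}
    - {"tx": -0.024, "ty": -0.0073, "tz": -0.007, "twist": 0}

```text
time: 5.32
ee_pos: [0.4985, 0.0869, 0.1571]
tcp_rot: [-0.0, -0.147, 0.989, 0.0]
ft_force: [-0.3, 0.0, 1.4]
finger_gap: 0.006
grip_force: 0.0
```

```bash
python3 - <<'E'
from h import *
f=grab('side','s2'); print(f['state']['ft_force'])
cv2.imwrite('pics/s2c.png',cv2.resize(cv2.imread('pics/s2.png')[150:380,220:420],None,fx=2.6,fy=2.6,interpolation=cv2.INTER_CUBIC))
E
```

```text
[-0.30328122  0.04859715  1.36232673]
```

View pics/s2c.png

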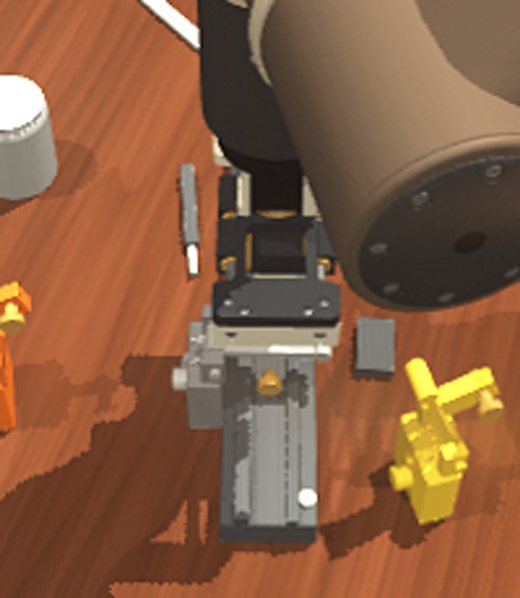

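The flap is down with its screw across the channel at (268,382) in the crop, and no force reads on the fingers. Now I'll go behind the blank.

Request:
play_rows:
  targets:
    - {"tx": 0, "ty": 0, "tz": 0.035, "twist": 0}
    - {"tx": 0, "ty": 0, "tz": 0.06, "twist": 0}
    - {"tx": 0.074, "ty": -0.239, "tz": 0.06, "twist": 0}
    - {"tx": 0.074, "ty": -0.239, "tz": 0.06, "twist": 0}
    - {"tx": 0.074, "ty": -0.239, "tz": 0.06, "twist": 0}
    - {"tx": 0.074, "ty": -0.239, "tz": 0.06, "twist": 0}
    - {"tx": 0.074, "ty": -0.239, "tz": 0.06, "twist": 0}
    - {"tx": 0.074, "ty": -0.239, "tz": 0.06, "twist": 0}
    - {"tx": 0.074, "ty": -0.239, "tz": 0.06, "twist": 0}
    - {"tx": 0.074, "ty": -0.239, "tz": 0.03, "twist": 0}
    - {"tx": 0.074, "ty": -0.239, "tz": 0.0, "twist": 0}
    - {"tx": 0.074, "ty": -0.239, "tz": 0.0, "twist": 0}

```text
time: 6.37
ee_pos: [0.5701, -0.152, 0.1515]
tcp_rot: [-0.004, -0.146, 0.989, 0.001]
ft_force: [-2.0, 0.4, -1.3]
finger_gap: 0.004
grip_force: 0.0
```

```bash
python3 - <<'E'
from h import *
f=grab('wrist','w2'); print(f['state']['ft_force'],f['state']['ee_pos'])
grab('side','s3')
E
```

```text
[-2.00325588  0.3779459  -1.31091507] [ 0.57012144 -0.15195902  0.15153654]
```

View pics/w2.png

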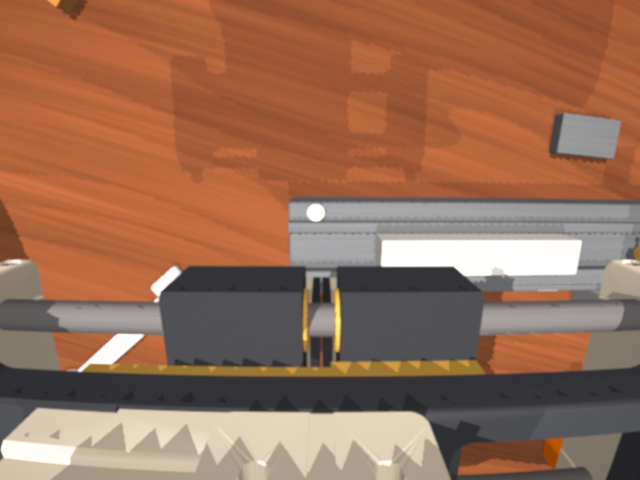

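View pics/s3.png

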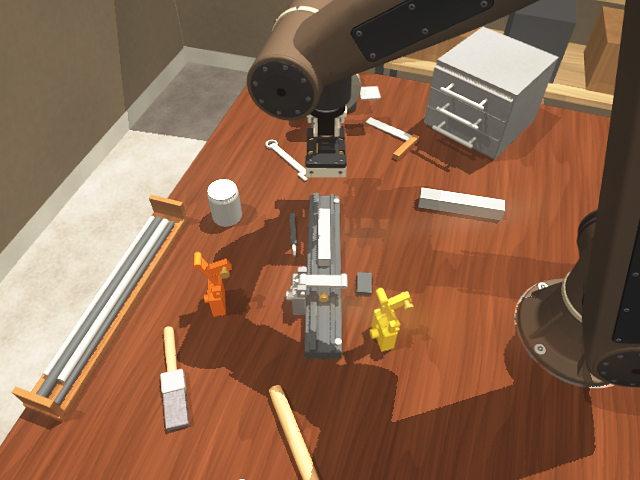

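The flap is level across the channel at (322,281) in the side view. In the wrist view the blank's back end is at column 378–380, rows 237–276, clear of the fingers. I'll check it against the earlier position.

```bash
python3 - <<'E'
from h import *
f=load('w2'); a=[onz(f,q,.055) for q in((378,237),(379,276),(578,238),(577,275))]
print(np.round(a,4)); c=np.mean(a,0); print('c',c); y=np.array([-.2924,.9563]);x=np.array([.9563,.2924])
s=ctrl.read_state(); d=(s['ee_pos']-c)[:2]; print('tcp in bar frame x,y',d@x,d@y, s['ee_pos'],s['tcp_rot'])
e=(a[2]+a[3]-a[0]-a[1])/2;print('len',np.linalg.norm(e),'yaw',np.degrees(np.arctan2(-e[0],e[1])))
E
```

```text
[[ 0.5464 -0.1194  0.055 ]
 [ 0.572  -0.1099  0.055 ]
 [ 0.507   0.0145  0.055 ]
 [ 0.5316  0.0264  0.055 ]]
c [ 0.53924034 -0.04711181  0.055     ]
tcp in bar frame x,y 0.001721552858936359 -0.11017702026853307 [ 0.57310217 -0.15196993  0.15679834] [-1.22632178e-03 -1.47117651e-01  9.89118231e-01 -1.32057562e-04]
len 0.1409104041904392 yaw 16.456478441269695
```

Request:
play_rows:
  targets:
    - {"tx": -0.001, "ty": 0, "tz": -0.03, "twist": 0}
    - {"tx": -0.001, "ty": 0, "tz": -0.06, "twist": 0}
    - {"tx": -0.001, "ty": 0, "tz": -0.08, "twist": 0}
    - {"tx": -0.001, "ty": 0, "tz": -0.088, "twist": 0}
    - {"tx": -0.001, "ty": 0, "tz": -0.088, "twist": 0}
    - {"tx": -0.001, "ty": 0, "tz": -0.088, "twist": 0}
    - {"tx": -0.001, "ty": 0, "tz": -0.088, "twist": 0}

```text
time: 7.05
ee_pos: [0.574, -0.1517, 0.0713]
tcp_rot: [0.002, -0.147, 0.989, -0.0]
ft_force: [-0.0, -0.2, 0.0]
finger_gap: 0.005
grip_force: 0.0
```

Request:
play_rows:
  targets:
    - {"tx": -0.0012, "ty": 0.0038, "tz": 0, "twist": 0}
    - {"tx": -0.0023, "ty": 0.0076, "tz": 0, "twist": 0}
    - {"tx": -0.0035, "ty": 0.0115, "tz": 0, "twist": 0}
    - {"tx": -0.0044, "ty": 0.0143, "tz": 0, "twist": 0}
    - {"tx": -0.005, "ty": 0.0163, "tz": 0, "twist": 0}
    - {"tx": -0.0056, "ty": 0.0182, "tz": 0, "twist": 0}
    - {"tx": -0.0061, "ty": 0.0201, "tz": 0, "twist": 0}
    - {"tx": -0.0067, "ty": 0.022, "tz": 0, "twist": 0}

```text
time: 7.72
ee_pos: [0.5657, -0.1296, 0.069]
tcp_rot: [-0.0, -0.147, 0.989, -0.0]
ft_force: [0.1, -0.1, -1.4]
finger_gap: 0.005
grip_force: 0.0
```

Request:
play_rows:
  targets:
    - {"tx": -0.0006, "ty": 0.0019, "tz": 0, "twist": 0}
    - {"tx": -0.0012, "ty": 0.0038, "tz": 0, "twist": 0}
    - {"tx": -0.0018, "ty": 0.0057, "tz": 0, "twist": 0}
    - {"tx": -0.0023, "ty": 0.0076, "tz": 0, "twist": 0}
    - {"tx": -0.0029, "ty": 0.0096, "tz": 0, "twist": 0}
    - {"tx": -0.0035, "ty": 0.0115, "tz": 0, "twist": 0}

```text
time: 8.22
ee_pos: [0.5621, -0.1183, 0.069]
tcp_rot: [-0.0, -0.147, 0.989, -0.0]
ft_force: [0.2, -4.1, -1.8]
finger_gap: 0.009
grip_force: 2.1
```

Request:
play_rows:
  targets:
    - {"tx": -0.0006, "ty": 0.0019, "tz": 0, "twist": 0}
    - {"tx": -0.0012, "ty": 0.0038, "tz": 0, "twist": 0}
    - {"tx": -0.0018, "ty": 0.0057, "tz": 0, "twist": 0}
    - {"tx": -0.0023, "ty": 0.0076, "tz": 0, "twist": 0}
    - {"tx": -0.0029, "ty": 0.0096, "tz": 0, "twist": 0}
    - {"tx": -0.0035, "ty": 0.0115, "tz": 0, "twist": 0}

```text
time: 8.72
ee_pos: [0.5586, -0.1066, 0.069]
tcp_rot: [-0.0, -0.147, 0.989, 0.0]
ft_force: [1.0, -4.1, -3.2]
finger_gap: 0.007
grip_force: 1.9
```

Request:
play_rows:
  targets:
    - {"tx": -0.0006, "ty": 0.0019, "tz": 0, "twist": 0}
    - {"tx": -0.0012, "ty": 0.0038, "tz": 0, "twist": 0}
    - {"tx": -0.0018, "ty": 0.0057, "tz": 0, "twist": 0}
    - {"tx": -0.0023, "ty": 0.0076, "tz": 0, "twist": 0}
    - {"tx": -0.0029, "ty": 0.0096, "tz": 0, "twist": 0}
    - {"tx": -0.0035, "ty": 0.0115, "tz": 0, "twist": 0}
    - {"tx": -0.0041, "ty": 0.0134, "tz": 0, "twist": 0}
    - {"tx": -0.0047, "ty": 0.0153, "tz": 0, "twist": 0}
    - {"tx": -0.0053, "ty": 0.0172, "tz": 0, "twist": 0}

```text
time: 9.47
ee_pos: [0.5533, -0.0894, 0.069]
tcp_rot: [-0.0, -0.147, 0.989, 0.0]
ft_force: [-0.4, -3.2, -2.7]
finger_gap: 0.004
grip_force: 1.7
```

```bash
python3 - <<'E'
from h import *
f=grab('side','s4'); s=f['state'];print(s['ft_force'],s['ee_pos'])
cv2.imwrite('pics/s4c.png',cv2.resize(f['pixels'][185:365,265:365,::-1],None,fx=3.3,fy=3.3,interpolation=cv2.INTER_CUBIC))
E
```

```text
[-0.38983917 -3.1533028  -2.73894617] [ 0.55329067 -0.08939726  0.06903728]
```

View pics/s4c.png

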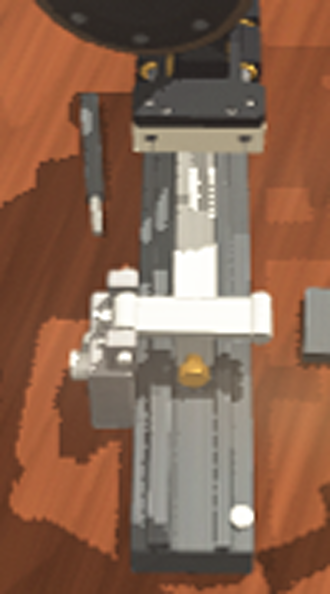

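The blank at (193,270) in the crop now reaches under the level flap, with its front end hidden. I'll continue at 1 mm per row and watch the force.

Request:
play_rows:
  targets:
    - {"tx": -0.0003, "ty": 0.001, "tz": 0, "twist": 0}
    - {"tx": -0.0006, "ty": 0.0019, "tz": 0, "twist": 0}
    - {"tx": -0.0009, "ty": 0.0029, "tz": 0, "twist": 0}
    - {"tx": -0.0012, "ty": 0.0038, "tz": 0, "twist": 0}
    - {"tx": -0.0015, "ty": 0.0048, "tz": 0, "twist": 0}

```text
time: 9.93
ee_pos: [0.5519, -0.0848, 0.0691]
tcp_rot: [0.0, -0.147, 0.989, -0.0]
ft_force: [0.5, -3.3, -2.0]
finger_gap: 0.004
grip_force: 2.0
```

Request:
play_rows:
  targets:
    - {"tx": -0.0003, "ty": 0.001, "tz": 0, "twist": 0}
    - {"tx": -0.0006, "ty": 0.0019, "tz": 0, "twist": 0}
    - {"tx": -0.0009, "ty": 0.0029, "tz": 0, "twist": 0}

```text
time: 10.18
ee_pos: [0.551, -0.0819, 0.0691]
tcp_rot: [0.0, -0.147, 0.989, -0.0]
ft_force: [1.7, -3.6, -3.0]
finger_gap: 0.005
grip_force: 2.0
```

Request:
play_rows:
  targets:
    - {"tx": -0.0003, "ty": 0.001, "tz": 0, "twist": 0}
    - {"tx": -0.0006, "ty": 0.0019, "tz": 0, "twist": 0}
    - {"tx": -0.0009, "ty": 0.0029, "tz": 0, "twist": 0}

```text
time: 10.43
ee_pos: [0.5501, -0.0789, 0.0691]
tcp_rot: [0.0, -0.147, 0.989, -0.0]
ft_force: [1.0, -3.5, -1.1]
finger_gap: 0.004
grip_force: 2.0
```

Request:
play_rows:
  targets:
    - {"tx": -0.0003, "ty": 0.001, "tz": 0, "twist": 0}
    - {"tx": -0.0006, "ty": 0.0019, "tz": 0, "twist": 0}
    - {"tx": -0.0009, "ty": 0.0029, "tz": 0, "twist": 0}

```text
time: 10.68
ee_pos: [0.5492, -0.076, 0.0691]
tcp_rot: [0.0, -0.147, 0.989, -0.0]
ft_force: [1.4, -3.9, -1.3]
finger_gap: 0.008
grip_force: 2.1
```

Request:
play_rows:
  targets:
    - {"tx": -0.0003, "ty": 0.001, "tz": 0, "twist": 0}
    - {"tx": -0.0006, "ty": 0.0019, "tz": 0, "twist": 0}

```text
time: 10.85
ee_pos: [0.5486, -0.0741, 0.0691]
tcp_rot: [0.0, -0.147, 0.989, -0.0]
ft_force: [1.3, -4.7, -0.6]
finger_gap: 0.005
grip_force: 2.1
```

Request:
play_rows:
  targets:
    - {"tx": -0.0003, "ty": 0.001, "tz": 0, "twist": 0}
    - {"tx": -0.0006, "ty": 0.0019, "tz": 0, "twist": 0}

```text
time: 11.02
ee_pos: [0.5482, -0.0726, 0.0692]
tcp_rot: [0.0, -0.147, 0.989, -0.0]
ft_force: [3.6, -12.2, -2.0]
finger_gap: 0.008
grip_force: 6.4
```

Request:
play_rows:
  targets:
    - {"tx": -0.0003, "ty": 0.001, "tz": 0, "twist": 0}
    - {"tx": -0.0006, "ty": 0.0019, "tz": 0, "twist": 0}

```text
time: 11.18
ee_pos: [0.5483, -0.0722, 0.0696]
tcp_rot: [0.0, -0.147, 0.989, -0.001]
ft_force: [7.1, -22.4, -2.3]
finger_gap: 0.003
grip_force: 11.8
```

Contact is firm but near the limit, so I'm easing back at once to a gentle hold.

Request:
play_rows:
  targets:
    - {"tx": 0.0006, "ty": -0.0019, "tz": 0, "twist": 0}
    - {"tx": 0.0006, "ty": -0.0019, "tz": 0, "twist": 0}

```text
time: 11.35
ee_pos: [0.5481, -0.0728, 0.0692]
tcp_rot: [0.0, -0.147, 0.989, -0.0]
ft_force: [1.2, -7.9, -2.1]
finger_gap: 0.005
grip_force: 4.1
```

Request:
play_rows:
  targets:
    - {"tx": -0.0002, "ty": 0.0006, "tz": 0, "twist": 0}
    - {"tx": -0.0002, "ty": 0.0006, "tz": 0, "twist": 0}
    - {"tx": -0.0002, "ty": 0.0006, "tz": 0, "twist": 0}
    - {"tx": -0.0002, "ty": 0.0006, "tz": 0, "twist": 0}
    - {"tx": -0.0002, "ty": 0.0006, "tz": 0, "twist": 0}
    - {"tx": -0.0002, "ty": 0.0006, "tz": 0, "twist": 0}

```text
time: 11.85
ee_pos: [0.5481, -0.0726, 0.0692]
tcp_rot: [0.0, -0.147, 0.989, -0.001]
ft_force: [3.3, -10.9, -3.2]
finger_gap: 0.005
grip_force: 5.9
```

The total push is 11.4 N, which is about 7 N on the screw after sliding friction. I'll hold briefly, then withdraw straight back and up.

Request:
play_rows:
  targets:
    - {"tx": 0, "ty": 0, "tz": 0, "twist": 0}
    - {"tx": 0, "ty": 0, "tz": 0, "twist": 0}
    - {"tx": 0, "ty": 0, "tz": 0, "twist": 0}
    - {"tx": 0.0003, "ty": -0.001, "tz": 0, "twist": 0}
    - {"tx": 0.0009, "ty": -0.0029, "tz": 0, "twist": 0}
    - {"tx": 0.0018, "ty": -0.0057, "tz": 0, "twist": 0}
    - {"tx": 0.0041, "ty": -0.0134, "tz": 0, "twist": 0}
    - {"tx": 0.007, "ty": -0.023, "tz": 0, "twist": 0}
    - {"tx": 0.0117, "ty": -0.0382, "tz": 0, "twist": 0}
    - {"tx": 0.0117, "ty": -0.0382, "tz": 0.03, "twist": 0}
    - {"tx": 0.0117, "ty": -0.0382, "tz": 0.06, "twist": 0}
    - {"tx": 0.0117, "ty": -0.0382, "tz": 0.09, "twist": 0}

```text
time: 12.85
ee_pos: [0.5592, -0.111, 0.1596]
tcp_rot: [-0.001, -0.147, 0.989, 0.0]
ft_force: [0.6, -0.2, -0.1]
finger_gap: 0.007
grip_force: 0.0
```

Request:
play_rows:
  targets:
    - {"tx": 0.02, "ty": -0.04, "tz": 0.03, "twist": 0}
    - {"tx": 0.03, "ty": -0.07, "tz": 0.06, "twist": 0}
    - {"tx": 0.03, "ty": -0.1, "tz": 0.08, "twist": 0}
    - {"tx": 0.03, "ty": -0.13, "tz": 0.1, "twist": 0}
    - {"tx": 0.03, "ty": -0.15, "tz": 0.1, "twist": 0}
    - {"tx": 0.03, "ty": -0.15, "tz": 0.1, "twist": 0}
    - {"tx": 0.03, "ty": -0.15, "tz": 0.1, "twist": 0}

```text
time: 13.43
ee_pos: [0.5891, -0.2618, 0.2589]
tcp_rot: [0.0, -0.146, 0.989, 0.0]
ft_force: [-0.1, 0.6, -0.7]
finger_gap: 0.005
grip_force: 0.0
```

```bash
python3 - <<'E'
from h import *
f=grab('side','s5');t=grab('top','t5');s=f['state'];print(s['ft_force'],s['ee_pos'])
a=cv2.resize(f['pixels'][185:365,265:365],None,fx=3,fy=3,interpolation=cv2.INTER_CUBIC);b=cv2.resize(t['pixels'][205:315,230:380],None,fx=3,fy=3,interpolation=cv2.INTER_CUBIC)
c=np.zeros((540,760,3),np.uint8);c[:,:300]=a;c[:330,310:]=b;cv2.imwrite('pics/fin.png',c[:,:,::-1])
E
```

```text
[-0.09062341  0.59883645 -0.67541981] [ 0.58906365 -0.26180522  0.2588516 ]
```

View pics/fin.png

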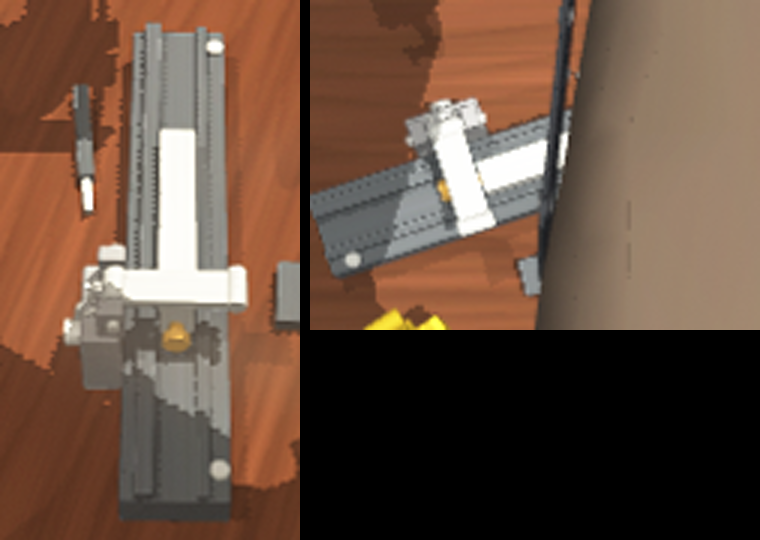

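The flap is level, and the blank lies straight in the channel and runs up to the screw, at (178,200) in the side crop. The punch and offcut are where they were, and the gripper is clear.

```bash
python3 -c "
from station import ctrl
print(ctrl.finish_job())"
```

```text
the job is handed in; nothing more can be done
None
```

The job is handed in: the flap is down and the blank lies in the channel against the setting screw, held there at about 7 N before release. At first contact the push peaked at an estimated 19–20 N on the screw, right at the 20 N limit, and no verdict was shown, so I can't say whether it passed.

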